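# Crack open the crusted glaze pail and hold its lid just clear

## Task

Slide the round metal drip pan, with its two bisque bowls in it, along the bench until it stands right up against the white glaze pail (touching or within about a centimetre), without lifting it off the bench or upsetting the bowls. Then pull the pail's blue lid, stuck down with dried glaze, up by its wooden knob until it breaks free, without letting it fly up, and finish while holding it by the knob, level, still and a finger's width (about 2 cm) clear of the rim, centred over the pail to drip back in: the program ends with the lid in the gripper. Leave the pail standing where it is and the other things on the bench alone.

Things in the scene. Friction and masses are not known exactly. Their poses are not given: they have to be found in the camera images.
- pail: White round plastic glaze pail with blue glaze runs, 150 mm high, outer radius 80 mm at the foot, 90 mm at the rim, about 3.2 kg, loose. A thin wire bail hangs down one side, up to 104 mm from the axis, 50 to 115 mm above the bench. Origin: centre of its underside; z up.
- lid: Blue round lid, radius 96 mm, 0.22 kg with knob; top face 6 mm above its origin, ribs to 8.5 mm, plug 13 mm into the mouth. Origin: centre of the flange's underside, on the rim (150 mm above the pail's origin) when shut; z up. Stuck in a sealing lip crusted with glaze: the hold peaks at about 12 to 18 N (plus 2 N weight) at 2 to 4 mm of lift and is gone by about 9 mm.
- knob: Round wooden knob fixed in the centre of the lid. Origin: middle of its head, 32 mm above the lid's origin (26 mm above the lid's top face). The head is 35 mm across, straight-sided from 6 mm below to 6 mm above this point, its top 11 mm above; below it a neck 20 to 24 mm across.
- pan: Round open metal drip pan with a dark rim, radius 84 mm at the foot and 90 mm at the rim (91 mm over its bead), 30 mm high, wall and floor 3 mm thick, about 0.42 kg, loose. Origin: centre of its underside. Touching the pail, its origin is about 173 mm from the pail's origin.
- bowl_a: Small terracotta-coloured bisque tea bowl, mouth down, loose on the pan's floor, 50 mm high, 64 mm across at the mouth, about 0.11 kg. Origin: centre of the side that it stands on; z up.
- bowl_b: A second bowl of the same kind, in the same pan. Origin and size as bowl_a.
- squeeze_bottle: Bystander: slip squeeze bottle, red, 50 mm across, 128 mm high, loose. Origin: centre of its underside.
- glaze_jar: Bystander: small amber glaze jar with black cap, 52 mm across, 62 mm high, loose. Origin: centre of its underside.
- mug_a: Bystander: terracotta-coloured mug, 72 mm across, 85 mm high, handle at its +y side, loose. Origin: centre of its underside.
- mug_b: Bystander: a second mug of the same kind, loose. Origin: centre of its underside.
- brush: Bystander: glaze brush lying on the bench, about 170 mm long along its x axis, loose. Origin: under its middle.
- tongs: Bystander: steel dipping tongs lying on the bench, 250 mm long along their x axis, 70 mm wide, 11 mm high, loose. Origin: under their middle.
Things that resemble listed ones, but are neither listed nor needed, are in the scene too. Of the things like the lid, leave any that is turquoise or yellow; of the rest the larger one is meant.

How it is judged (in metres and radians):
On the way, in this order (a step that is already met when the one before it is completed fails the run):
1. the pan stands against the pail, flat on the bench (horizontal distance between pan and pail below 0.19 m and height (world z) of pan below 0.005 m and linear speed of pan below 0.02 m/s), for 0.2 s.
2. the lid has broken free of the pail while the pan stays in place (z of lid in the frame of pail above 0.161 m and contact force between lid and pail below 0.1 N and horizontal distance between pan and pail below 0.192 m), for 0.2 s.
At the end, for the whole second after the job is handed in: Fingers hold the lid by its knob, still, level within 10 deg, 15 to 37 mm above the rim, centred within 20 mm, touching neither pail nor pan. Pan flat on the bench, gap to the pail under about 17 mm, both bowls upright in it. Pail upright, within 30 mm of its start (z of lid in the frame of pail between 0.165 and 0.187 m and horizontal distance between lid and pail below 0.02 m and angle between lid's own z axis and vertical below 0.17 rad and contact force between the fingers and knob above 1 N and contact force between lid and pail below 0.1 N and contact force between lid and pan below 0.1 N and linear speed of lid below 0.02 m/s and horizontal distance between pan and pail below 0.192 m and height (world z) of pan below 0.005 m and angle between pan's own z axis and vertical below 0.05 rad and horizontal distance between each of bowl_a, bowl_b and pan below 0.065 m and angle between each of bowl_a, bowl_b's own z axis and vertical below 0.1 rad and distance of pail from where it was at the start of the episode below 0.03 m and angle between pail's own z axis and vertical below 0.03 rad); the arm keeps its last pose, push and grip.
It fails at once if the lid flew up or was carried off (more than 70 mm above the rim or 60 mm aside) (z of lid in the frame of pail above 0.22 m or horizontal distance between lid and pail above 0.06 m).
It fails at once if the pan was lifted or tipped (height (world z) of pan above 0.015 m or angle between pan's own z axis and vertical above 0.2 rad).
It fails at once if a bowl was upset (angle between any of bowl_a, bowl_b's own z axis and vertical above 0.5 rad).
It fails at once if the pail was shifted, lifted or tipped (distance of pail from where it was at the start of the episode above 0.04 m or angle between pail's own z axis and vertical above 0.15 rad).
It fails at once if another thing on the bench was disturbed (moved more than 30 mm) (distance of any of squeeze_bottle, glaze_jar, mug_a, mug_b, brush, tongs from where it was at the start of the episode above 0.03 m).
It also fails if it takes over 54 s, if anything falls off the work surface, if the arm or the gripper's body presses on something with over 40 N, if the wrist force passes 120 N, or if a joint passes its speed limit or range.

## Robot

A 6-joint arm with a two-finger parallel gripper is mounted at the origin on the work surface. World frame = base frame: x ahead of the robot, y to its left, z up, the work surface at z = 0. Lengths are in mm, angles in rad, forces in N, time in s.
With the tool pointing down it reaches from about 350 to 875 mm from the base axis. Payload 4.2 kg.
Tool frame: the origin (TCP) lies between the finger pads; the fingertips stand 8 mm ahead of it and the grasp point (between the pads) lies 11 mm behind it; z points along the fingers, y is the line along which they close (so a half turn about z gives the same grasp; the last joint's range is limited). The gripper opens to 85 mm and grips with 20 to 120 N. Pads are 22 mm wide; open, the fingers measure 114 mm over their backs; the gripper's body (76 mm by 85 mm) begins 54 mm behind the grasp point. The pads swing forward as they close: fully open they stand 13 mm farther back than shut.
Start: joints at [-0.841, 0.385, 0.008, 0, -1.194, -0.259], TCP at [283.511, -556.975, 239.312] pointing down, gripper open.
Joint ranges: [-3.14, 3.14], [-1.21, 2.06], [-1.07, 1.41], [-3.16, 2.05], [-2.99, -0.16], [-3.1, 3.1]. Speed limits (rad/s): [2.79, 2.79, 3.14, 3.14, 3.14, 3.14].

## Interface

Orientations are given as a unit quaternion [x, y, z, w].
In Python, from bench import read_state, get_image, camera_params, job_done gives the robot as it stands.
- The arm moves only by the tool drive_tool, never from a script. Its argument "moves" is a list that holds one entry, the list of rows, each a list of 7 numbers: the shift along the tool's x, y, z in m, then the turn, a rotation vector about the tool's x, y, z in rad, then the closure in counts, from 0 (fully open) to 255 (shut). A call has 1 to 8 rows; each row shifts and turns the commanded pose from where the row before left it, along the tool's axes as they then stand; what a row does not reach is not made up. A row lasts 1/12 s, in which the tool goes at most 41.7 mm and 7.16 degrees, less where a joint would pass 70% of its speed; a pose out of reach is approached as far as the arm can. A call is refused whole if a number of a shift passes 0.0417 or a number of a turn 0.125, either way. A call with a gripper value outside its range is refused whole. The fingers move at their own pace and stop on an object; the grip force is fixed at half the most. Time passes only in rows, so rows that do not move let the fingers close. It gives the time, the measured TCP pose, the force and the opening at its end, in the units of the state.
- read_state(): the state, without advancing time (a new reading comes with each control period).
- get_image(name): name is "side" or "top"; returns the picture (400x640x3 uint8, blue, green, red); there is no depth.
- camera_params(name): a dict with "mtx" (3x3 intrinsics, pixels), "extrinsics" (4x4, takes a point from camera to world coordinates). Camera axes: x right, y up, looking along -z (the intrinsics and any distortion apply to the point x, -y, -z); pixel columns grow to the right and rows downward; lengths in mm; the calibration is good to about 2 mm. A picture is of the moment at which its call begins. camera_params takes no time and is no camera call.
- job_done(): hands the job in, once; it reports no verdict.
The state is a dict: "clock": time; "joints": joint angles; "joint_vel": joint speeds; "joint_efforts": joint torques, N m; "position": TCP position; "ee_rot": TCP orientation; "contact_force": force on the tool from outside, world axes, zero at the start; "wrist_torque": the same for the moment, N m; "gripper_width": finger opening in mm.
Only numpy, scipy, OpenCV 4.12 (cv2) and the standard library are available. Lean on these libraries where they do the work, as an engineer would, in place of code of your own. Each camera call takes 0.05 s, during which the arm holds its last target. There are 200 camera calls.

## Working session

There is one attempt and no reset: what is moved stays moved. The work goes in short steps, Python scripts to look and compute and a tool call to move; the robot and the scene stay as the last step left them, time stands still between calls to the robot, and variables do not carry over. Pictures are saved under pics/ and viewed, on a budget of 10 in all, crops included, one or two more only if the job needs it, and the job is handed in when it is done.

Besides the shell and the picture viewer there is one more tool, called as a command line: name --argument value ..., lists and objects as JSON in quotes. drive_tool: Moves the arm, as the interface text tells. Its arguments: {"type":"object","properties":{"moves":{"type":"array"}},"required":["moves"]}

```bash
mkdir -p pics; ls
python3 - <<'E'
from bench import *
import cv2
for n in("side","top"):
    cv2.imwrite(f"pics/{n}0.png",get_image(n)); p=camera_params(n); print(n,p["mtx"],p["extrinsics"],{k:v for k,v in p.items() if k not in("mtx","extrinsics")})
print(read_state())
E
```

```text
pics
side [[441.30770637   0.         323.67842192]
 [  0.         441.30770637 198.76766015]
 [  0.           0.           1.        ]] [[-8.11865427e-01  3.05041799e-01 -4.97819274e-01 -1.07505977e+02]
 [-5.83663616e-01 -4.45274009e-01  6.79019764e-01  8.81545129e+02]
 [-1.45365731e-02  8.41831668e-01  5.39544373e-01  8.19043697e+02]
 [ 0.00000000e+00  0.00000000e+00  0.00000000e+00  1.00000000e+00]] {}
top [[384.1820939    0.         320.3613646 ]
 [  0.         384.1820939  195.99199811]
 [  0.           0.           1.        ]] [[-2.48110971e-03  9.98466359e-01 -5.53061898e-02  4.75445755e+02]
 [-9.99810233e-01 -1.40821436e-03  1.94297278e-02  1.82633272e+01]
 [ 1.93220466e-02  5.53439019e-02  9.98280377e-01  1.38591156e+03]
 [ 0.00000000e+00  0.00000000e+00  0.00000000e+00  1.00000000e+00]] {}
{'clock': 0.1, 'joints': array([-8.41400396e-01,  3.85488852e-01,  6.74690147e-03, -4.12718024e-04,
       -1.19400010e+00, -2.58662042e-01]), 'joint_vel': array([ 0.0001703 , -0.00218027,  0.00219907,  0.00102495,  0.00049324,
        0.00197459]), 'joint_efforts': array([ 3.80266374e-05, -3.93320096e+01,  1.88929045e+01,  4.19792712e+00,
       -2.61095563e-03, -7.78481876e-06]), 'position': array([ 283.27603495, -556.54584484,  238.32261319]), 'ee_rot': array([-2.33125697e-01,  9.72446105e-01,  9.47486038e-04, -2.92433908e-04]), 'contact_force': array([ 0.068841  ,  0.41479196, -0.75724249]), 'wrist_torque': array([-0.02182017,  0.00643345,  0.02404903]), 'gripper_width': 85.45701043450161}
```

View pics/top0.png

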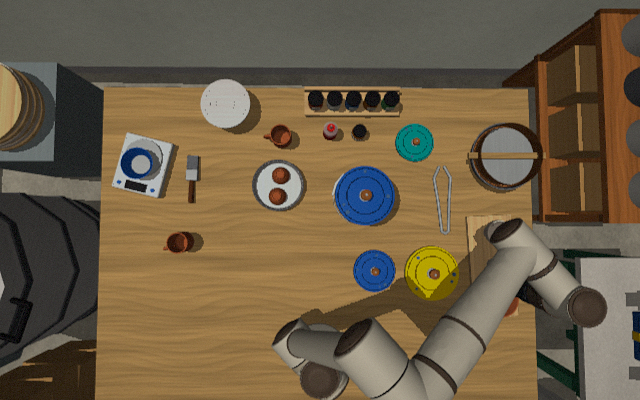

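View pics/side0.png

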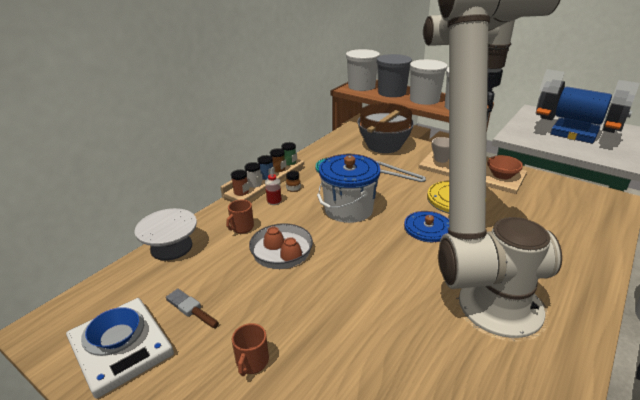

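The top view shows four lid-like things: a large blue lid on the pail (366,195), a small blue one on the bench (375,270), a turquoise one (414,142) and a yellow one (431,273). The one meant is the larger blue lid, on the white pail. The pan is at (279,186), with bowls at (281,176) and (277,196). In the side view the pail is at (349,190), with its bail hanging on the left/front side at (340,200). I'll measure these now and confirm with a crop.

```bash
cat > h.py <<'E'
import numpy as np, cv2
from bench import *
def ray(n,u,v):
    p=camera_params(n);K=p["mtx"];T=p["extrinsics"]
    d=T[:3,:3]@np.array([(u-K[0,2])/K[0,0],-(v-K[1,2])/K[1,1],-1]);return T[:3,3],d
def onz(n,u,v,z):
    o,d=ray(n,u,v);return (o+d*(z-o[2])/d[2])[:2]
def proj(n,P):
    p=camera_params(n);K=p["mtx"];T=p["extrinsics"];q=T[:3,:3].T@(np.array(P,float)-T[:3,3])
    return np.array([K[0,0]*q[0]/-q[2]+K[0,2],K[1,1]*-q[1]/-q[2]+K[1,2]])
def tri(a,b):
    (o1,d1),(o2,d2)=a,b;A=np.c_[d1,-d2];s=np.linalg.lstsq(A,o2-o1,rcond=None)[0]
    return (o1+d1*s[0]+o2+d2*s[1])/2
def circ(P):  # circle fit to xy points
    P=np.array(P);A=np.c_[2*P,np.ones(len(P))];c=np.linalg.lstsq(A,(P**2).sum(1),rcond=None)[0]
    return c[:2],np.sqrt(c[2]+c[0]**2+c[1]**2)
def blob(m,u,v):
    cs,_=cv2.findContours(m.astype(np.uint8),cv2.RETR_EXTERNAL,cv2.CHAIN_APPROX_NONE)
    return min(cs,key=lambda c:-cv2.pointPolygonTest(c,(float(u),float(v)),True))[:,0]
def hsv(im): return cv2.cvtColor(im,cv2.COLOR_BGR2HSV).astype(int)
E
python3 - <<'E'
from h import *
t=cv2.imread("pics/top0.png");s=cv2.imread("pics/side0.png")
H=hsv(t);h,S,v=H[...,0],H[...,1],H[...,2]
blue=(abs(h-109)<9)&(S>130)
for q in((352,195),(362,278)):
    c=blob(blue,*q);z=153 if q[0]==352 else 6
    P=[onz("top",a,b,z) for a,b in cv2.convexHull(c)[:,0]];print("lid",circ(P))
red=((h<12)|(h>172))&(S>110)
for q in((281,176),(277,196)):
    c=blob(red,*q);print("bowl",c.mean(0),cv2.minEnclosingCircle(c))
# pan: low-saturation
c=blob(S<70,262,188);hu=cv2.convexHull(c)[:,0];print("pan",circ([onz("top",a,b,30) for a,b in hu]),hu.min(0),hu.max(0))
k=blob((h<22)&(S>60)&(v>60)&(~blue),366,195);print("knob",k.min(0),k.max(0),onz("top",*((k.min(0)+k.max(0))/2),190))
for nm,(a,b,z) in dict(bottle=(331,131,60),jar=(359,131,40),mug=(281,135,40),mug2=(180,242,40),brush=(193,178,5),tongs0=(446,234,5),tongs1=(443,167,5),turq=(414,142,20)).items(): print(nm,onz("top",a,b,z))
im=np.hstack([cv2.resize(t[110:290,240:440],(400,360),interpolation=2),cv2.resize(s[140:280,230:400],(400,360),interpolation=2)])
cv2.imwrite("pics/c1.png",im)
E
```

```text
lid (array([ 546.31310786, -148.08335123]), np.float64(95.23941200501717))
lid (array([ 285.58410871, -198.9613282 ]), np.float64(73.30554922028712))
bowl [280.26666667 175.26666667] ((280.1875, 175.5), 8.560774803161621)
bowl [277.17777778 195.91111111] ((277.15625, 196.0), 8.397981643676758)
pan (array([590.73078574, 143.13612627]), np.float64(90.4457604487568)) [252 160] [303 210]
knob [78 86] [532 399] [397.60187102  42.89820795]
bottle [776.13914459 -45.26234087]
jar [ 780.86370701 -145.68113834]
mug [766.04948305 130.63903802]
mug2 [391.17809206 478.46911873]
brush [617.22924597 448.14462131]
tongs0 [ 414.1339167  -461.11601028]
tongs1 [ 656.96443984 -455.15657274]
turq [ 745.6695907  -346.58702825]
```

View pics/c1.png

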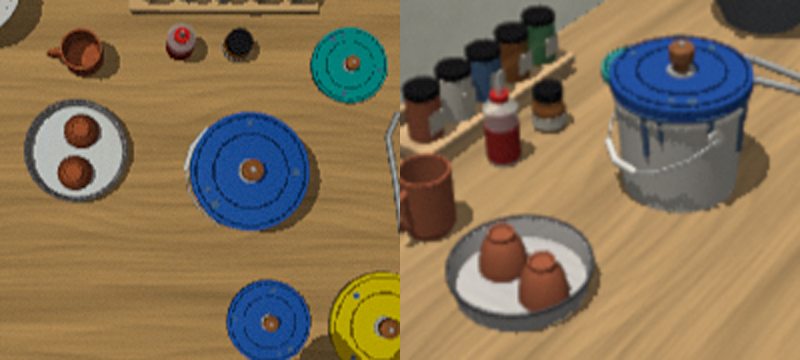

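The crop confirms it: the large plain blue lid with the wooden knob sits on the white pail. The bail is on the pan's side, above the pan's rim height. My plan is to push the pan with both open fingers from its far side along the pan–pail line. First I'll turn and rise.

drive_tool --moves '[[[0,0,-0.01,0,0,-0.118,0],[0,0,-0.01,0,0,-0.118,0],[0,0,-0.01,0,0,-0.118,0],[0,0,-0.01,0,0,-0.118,0],[0,0,-0.01,0,0,-0.118,0],[0,0,-0.01,0,0,-0.118,0],[0,0,-0.01,0,0,-0.118,0],[0,0,-0.01,0,0,-0.118,0]]]'

```text
clock: 0.77
position: [283.4, -556.7, 319.1]
ee_rot: [-0.652, 0.758, 0.001, 0.0]
contact_force: [-0.9, -0.0, 0.2]
gripper_width: 85.5
```

drive_tool --moves '[[[-0.0356,-0.0082,0,0,0,0,0],[-0.0356,-0.0082,0,0,0,0,0],[-0.0356,-0.0082,0,0,0,0,0],[-0.0356,-0.0082,0,0,0,0,0],[-0.0356,-0.0082,0,0,0,0,0],[-0.0356,-0.0082,0,0,0,0,0],[-0.0356,-0.0082,0,0,0,0,0],[-0.0356,-0.0082,0,0,0,0,0]]]'

```text
clock: 1.43
position: [392.5, -284.0, 319.0]
ee_rot: [-0.65, 0.76, 0.0, -0.0]
contact_force: [2.0, -0.1, -0.1]
gripper_width: 85.4
```

drive_tool --moves '[[[-0.0356,-0.0082,0,0,0,0,0],[-0.0356,-0.0082,0,0,0,0,0],[-0.0356,-0.0082,0,0,0,0,0],[-0.0356,-0.0082,0,0,0,0,0],[-0.0356,-0.0082,0,0,0,0,0],[-0.0356,-0.0082,0,0,0,0,0],[-0.0356,-0.0082,0,0,0,0,0],[-0.0356,-0.0082,0,0,0,0,0]]]'

```text
clock: 2.1
position: [501.6, -12.8, 319.1]
ee_rot: [-0.65, 0.76, 0.0, -0.0]
contact_force: [0.9, -0.4, -0.2]
gripper_width: 85.4
```

drive_tool --moves '[[[-0.0356,-0.0082,0,0,0,0,0],[-0.0356,-0.0082,0,0,0,0,0],[-0.0356,-0.0082,0,0,0,0,0],[-0.0356,-0.0082,0,0,0,0,0],[-0.0356,-0.0082,0,0,0,0,0],[-0.0356,-0.0082,0,0,0,0,0],[-0.0356,-0.0082,0,0,0,0,0],[-0.0356,-0.0082,0,0,0,0,0]]]'

```text
clock: 2.77
position: [610.8, 258.1, 318.7]
ee_rot: [-0.65, 0.76, 0.0, -0.001]
contact_force: [0.5, -0.2, 0.5]
gripper_width: 85.4
```

drive_tool --moves '[[[0,0.002,0.034,0,0,0,0],[0,0,0.034,0,0,0,0],[0,0,0.034,0,0,0,0],[0,0,0.034,0,0,0,0],[0,0,0.034,0,0,0,0],[0,0,0.034,0,0,0,0],[0,0,0.034,0,0,0,0],[0,0,0.034,0,0,0,0]]]'

```text
clock: 3.43
position: [608.2, 256.5, 45.4]
ee_rot: [-0.65, 0.76, 0.0, -0.0]
contact_force: [-0.4, 0.2, 0.4]
gripper_width: 85.9
```

drive_tool --moves '[[[0,0,0.01,0,0,0,0],[0,0,0.01,0,0,0,0],[0,0,0.008,0,0,0,0],[0,0,0.004,0,0,0,0],[0,0,0,0,0,0,0]]]'

```text
clock: 3.85
position: [609.1, 257.1, 15.9]
ee_rot: [-0.65, 0.76, -0.0, 0.001]
contact_force: [0.2, 0.4, -0.8]
gripper_width: 85.4
```

Run:
```python
from h import *
t=get_image("top");s=get_image("side")
im=np.hstack([cv2.resize(t[110:290,200:400],(400,360),interpolation=2),cv2.resize(s[140:300,190:370],(400,360),interpolation=2)])
cv2.imwrite("pics/c2.png",im);print(read_state()["position"],read_state()["contact_force"])
```

```text
[609.55331546 257.34840846  16.86690199] [-0.78149479 -0.03085102 -0.47953584]
```

View pics/c2.png

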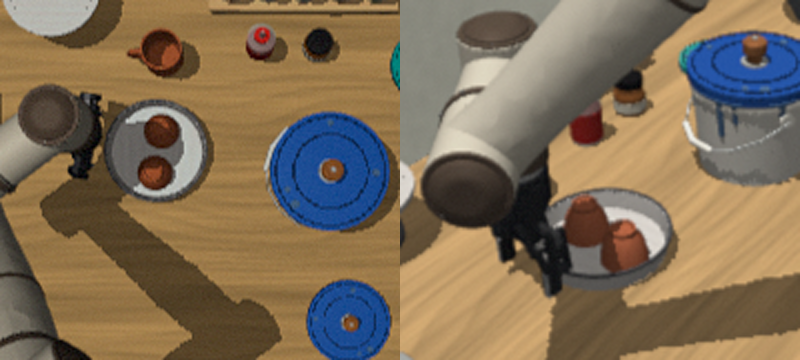

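The gripper stands just left of the pan with both fingertips near the bench beside the rim, and the bowls are upright. I'll lower a little and start pushing gently.

drive_tool --moves '[[[0,0,0.005,0,0,0,0],[0.004,0,0,0,0,0,0],[0.004,0,0,0,0,0,0],[0.004,0,0,0,0,0,0],[0.003,0,0,0,0,0,0],[0.003,0,0,0,0,0,0],[0.003,0,0,0,0,0,0],[0.003,0,0,0,0,0,0]]]'

```text
clock: 4.62
position: [605.3, 233.3, 10.5]
ee_rot: [-0.65, 0.76, 0.0, 0.001]
contact_force: [-1.8, 3.9, -0.2]
gripper_width: 85.8
```

drive_tool --moves '[[[0.003,0,0,0,0,0,0],[0.003,0,0,0,0,0,0],[0.003,0,0,0,0,0,0],[0.003,0,0,0,0,0,0],[0.003,0,0,0,0,0,0],[0.003,0,0,0,0,0,0],[0.003,0,0,0,0,0,0],[0.003,0,0,0,0,0,0]]]'

```text
clock: 5.28
position: [601.6, 209.3, 10.5]
ee_rot: [-0.65, 0.76, -0.0, 0.0]
contact_force: [0.1, 4.4, 0.7]
gripper_width: 85.6
```

```bash
cat > m.py <<'E'
from h import *
def pan(t):
    H=hsv(t);S=H[...,1]
    red=((H[...,0]<12)|(H[...,0]>172))&(S>110)
    out=[]
    n,l,st,ce=cv2.connectedComponentsWithStats(red.astype(np.uint8))
    for i in range(1,n):
        if 120<st[i,4]<400: out.append((onz("top",*ce[i],40).round(),st[i,4]))
    return out
t=get_image("top");s=get_image("side");import sys
n=sys.argv[1]
cv2.imwrite(f"pics/t{n}.png",t);cv2.imwrite(f"pics/s{n}.png",s)
print(pan(t),read_state()["position"],read_state()["contact_force"])
H=hsv(t);b=(abs(H[...,0]-109)<9)&(H[...,1]>130)
c=blob(b,352,195);print("lid",circ([onz("top",a,q,153) for a,q in cv2.convexHull(c)[:,0]]))
im=np.hstack([cv2.resize(t[110:290,200:400],(400,360),interpolation=2),cv2.resize(s[130:270,220:395],(400,360),interpolation=2)])
cv2.imwrite(f"pics/c{n}.png",im)
E
python3 m.py 3
```

```text
[(array([763., 135.]), np.int32(362)), (array([623., 111.]), np.int32(199)), (array([550., 119.]), np.int32(206)), (array([390., 486.]), np.int32(382))] [601.35625137 208.67828593  10.43565655] [0.86735444 2.9511242  0.84140353]
lid (array([ 546.28743685, -148.09592379]), np.float64(95.2166889086869))
```

View pics/c3.png

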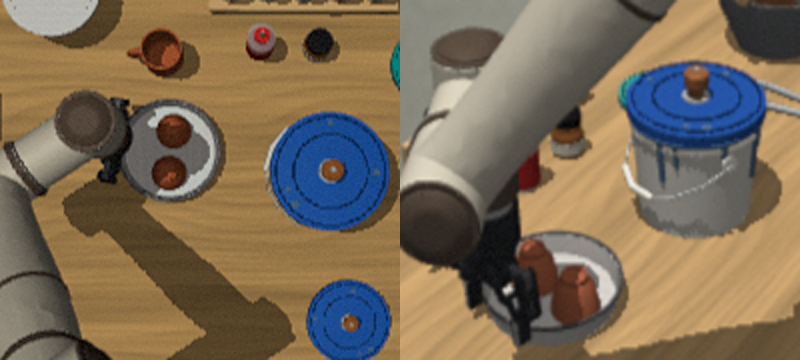

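The pan slides flat and straight, with the bowls upright. I'll continue.

drive_tool --moves '[[[0.003,0,0,0,0,0,0],[0.004,0,0,0,0,0,0],[0.004,0,0,0,0,0,0],[0.004,0,0,0,0,0,0],[0.004,0,0,0,0,0,0],[0.004,0,0,0,0,0,0],[0.004,0,0,0,0,0,0],[0.004,0,0,0,0,0,0]]]'

```text
clock: 6.05
position: [596.5, 178.5, 10.4]
ee_rot: [-0.65, 0.76, -0.0, 0.0]
contact_force: [0.3, 4.9, 0.5]
gripper_width: 85.6
```

drive_tool --moves '[[[0.004,0,0,0,0,0,0],[0.004,0,0,0,0,0,0],[0.004,0,0,0,0,0,0],[0.004,0,0,0,0,0,0],[0.004,0,0,0,0,0,0],[0.004,0,0,0,0,0,0],[0.004,0,0,0,0,0,0],[0.004,0,0,0,0,0,0]]]'

```text
clock: 6.72
position: [591.4, 146.8, 10.4]
ee_rot: [-0.65, 0.76, -0.0, 0.0]
contact_force: [0.5, 4.7, 0.1]
gripper_width: 85.6
```

drive_tool --moves '[[[0.004,0,0,0,0,0,0],[0.004,0,0,0,0,0,0],[0.003,0,0,0,0,0,0],[0.002,0,0,0,0,0,0],[0.002,0,0,0,0,0,0],[0.002,0,0,0,0,0,0],[0.002,0,0,0,0,0,0],[0,0,0,0,0,0,0]]]'

```text
clock: 7.38
position: [588.4, 128.0, 10.4]
ee_rot: [-0.65, 0.76, -0.0, -0.0]
contact_force: [1.6, 3.8, 1.4]
gripper_width: 85.6
```

```bash
python3 m.py 4
```

```text
[(array([763., 135.]), np.int32(372)), (array([610.,  31.]), np.int32(196)), (array([537.,  40.]), np.int32(202))] [588.38476325 128.01234379  10.37671341] [1.31476793 2.8597352  1.24883214]
lid (array([ 546.33967574, -148.12681476]), np.float64(95.20210201014257))
```

View pics/c4.png

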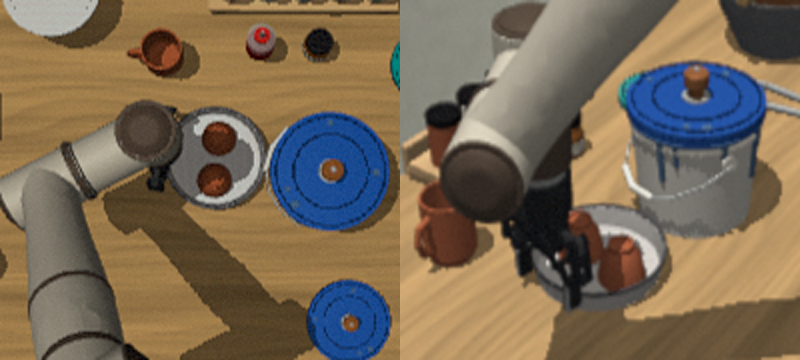

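The pan is now 13–15 mm short of the pail, and the lid and pail have not moved. I'll creep until the force rises.

drive_tool --moves '[[[0.002,0,0,0,0,0,0],[0.002,0,0,0,0,0,0],[0.002,0,0,0,0,0,0],[0.002,0,0,0,0,0,0],[0.002,0,0,0,0,0,0]]]'

```text
clock: 7.9
position: [587.1, 118.8, 10.4]
ee_rot: [-0.65, 0.76, -0.0, 0.0]
contact_force: [1.5, 5.2, 0.2]
gripper_width: 85.6
```

drive_tool --moves '[[[0.001,0,0,0,0,0,0],[0.001,0,0,0,0,0,0]]]'

```text
clock: 8.07
position: [586.8, 116.8, 10.4]
ee_rot: [-0.65, 0.76, -0.0, 0.0]
contact_force: [0.7, 4.4, 0.5]
gripper_width: 85.2
```

drive_tool --moves '[[[0.001,0,0,0,0,0,0],[0,0,0,0,0,0,0],[0,0,0,0,0,0,0]]]'

```text
clock: 8.32
position: [586.6, 115.6, 10.4]
ee_rot: [-0.65, 0.76, -0.0, 0.0]
contact_force: [0.7, 5.4, 0.8]
gripper_width: 85.5
```

```bash
python3 m.py 5
```

```text
[(array([763., 135.]), np.int32(376)), (array([609.,  19.]), np.int32(194)), (array([535.,  29.]), np.int32(201))] [586.59363271 115.62737149  10.38624031] [0.81649207 4.79018318 1.05338505]
lid (array([ 546.20983258, -148.00634371]), np.float64(95.29553568073261))
```

drive_tool --moves '[[[0.001,0,0,0,0,0,0],[0.001,0,0,0,0,0,0],[0,0,0,0,0,0,0]]]'

```text
clock: 8.67
position: [586.3, 113.6, 10.4]
ee_rot: [-0.65, 0.76, -0.0, 0.0]
contact_force: [0.4, 4.1, 0.8]
gripper_width: 85.3
```

drive_tool --moves '[[[0.001,0,0,0,0,0,0],[0.001,0,0,0,0,0,0],[0,0,0,0,0,0,0]]]'

```text
clock: 8.92
position: [586.0, 111.7, 10.4]
ee_rot: [-0.65, 0.76, -0.0, 0.0]
contact_force: [1.3, 4.9, 0.2]
gripper_width: 85.7
```

drive_tool --moves '[[[0.001,0,0,0,0,0,0],[0.001,0,0,0,0,0,0],[0,0,0,0,0,0,0]]]'

```text
clock: 9.17
position: [586.1, 110.8, 10.5]
ee_rot: [-0.65, 0.76, 0.0, 0.001]
contact_force: [-0.0, 8.3, 0.3]
gripper_width: 85.3
```

drive_tool --moves '[[[0.001,0,0,0,0,0,0],[0.001,0,0,0,0,0,0],[0,0,0,0,0,0,0]]]'

```text
clock: 9.42
position: [586.4, 110.3, 10.5]
ee_rot: [-0.65, 0.76, 0.0, 0.003]
contact_force: [1.0, 12.7, -0.7]
gripper_width: 85.4
```

```bash
python3 m.py 6
python3 - <<'E'
import cv2,numpy as np
t=cv2.imread("pics/t6.png");s=cv2.imread("pics/s6.png")
cv2.imwrite("pics/d6.png",np.hstack([cv2.resize(t[150:230,275:375],(400,320)),cv2.resize(s[160:260,280:380],(320,320))]))
E
```

```text
[(array([763., 135.]), np.int32(374)), (array([608.,  14.]), np.int32(197)), (array([534.,  23.]), np.int32(199))] [586.36885951 110.28639833  10.50998003] [ 0.29418312 12.82045799 -0.95338612]
lid (array([ 546.23373699, -148.09060505]), np.float64(95.25986584924125))
```

View pics/d6.png

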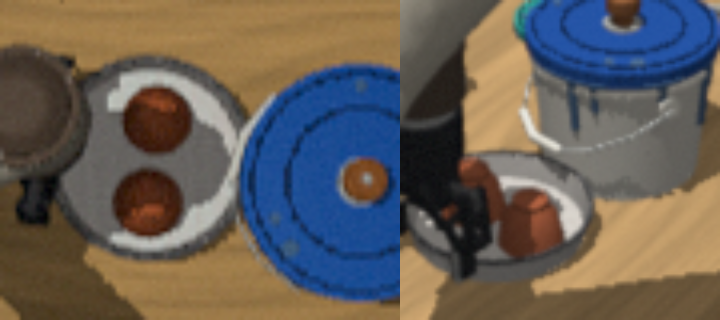

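The force has risen to about 13 N and the fingers are held back, so the pan is touching the pail. The bowls are upright and the pail is unmoved. I'll back off and rise.

drive_tool --moves '[[[-0.003,0,0,0,0,0,0],[-0.007,0,0,0,0,0,0],[-0.015,0,0,0,0,0,0],[-0.02,0,0,0,0,0,0],[0,0,-0.035,0,0,0,0],[0,0,-0.038,0,0,0,0],[0,0,-0.038,0,0,0,0],[0,0,-0.038,0,0,0,0]]]'

```text
clock: 10.18
position: [591.1, 151.8, 160.1]
ee_rot: [-0.65, 0.76, 0.0, -0.002]
contact_force: [0.6, -0.4, -1.0]
gripper_width: 85.2
```

drive_tool --moves '[[[0,0,-0.038,0,0,0,0],[0,0,-0.038,0,0,0,0],[0,0,-0.038,0,0,0,0],[0,0,0,0,0,0,0]]]'

```text
clock: 10.52
position: [595.3, 152.7, 282.6]
ee_rot: [-0.65, 0.76, -0.003, 0.007]
contact_force: [0.2, 0.5, 2.0]
gripper_width: 85.2
```

```bash
python3 m.py 7
python3 - <<'E'
from h import *
t=cv2.imread("pics/t7.png");s=cv2.imread("pics/s7.png")
o=[]
for n,im,q in(("top",t,(366,195)),("side",s,(349,162))):
    H=hsv(im);m=((H[...,0]<20)&(H[...,1]>70))
    m[:]&=(np.hypot(*(np.indices(m.shape)-np.array(q[::-1])[:,None,None]))<16)
    c=blob(m,*q);M=cv2.moments(c);u=(M["m10"]/M["m00"],M["m01"]/M["m00"]);print(n,u,c.min(0),c.max(0),len(c));o.append(ray(n,*u))
print("knob tri",tri(*o),"plane",onz("top",366,195,182))
H=hsv(t);S=H[...,1]
m=(S<75);c=blob(m,300,182);hu=cv2.convexHull(c)[:,0];hu=hu[(hu[:,0]<331)]
P=np.array([onz("top",a,b,30) for a,b in hu]);print("pan",circ(P),hu.min(0),hu.max(0))
E
```

```text
[(array([763., 135.]), np.int32(380)), (array([609.,  15.]), np.int32(189)), (array([535.,  23.]), np.int32(191)), (array([384., 500.]), np.int32(214))] [592.18928086 152.25952887 274.9851129 ] [ 0.4052845  -0.07867457 -1.17678354]
lid (array([ 546.37555482, -148.15863699]), np.float64(95.17481294886714))
top (365.84415584415586, 194.55194805194805) [361 190] [371 199] 30
side (349.2792207792208, 161.23160173160173) [344 156] [354 168] 32
knob tri [ 546.90323295 -149.22657671  175.42466202] plane [ 545.06801126 -148.81809517]
pan (array([575.28987071,  22.45808957]), np.float64(89.76672499938861)) [287 164] [319 214]
```

View pics/c7.png

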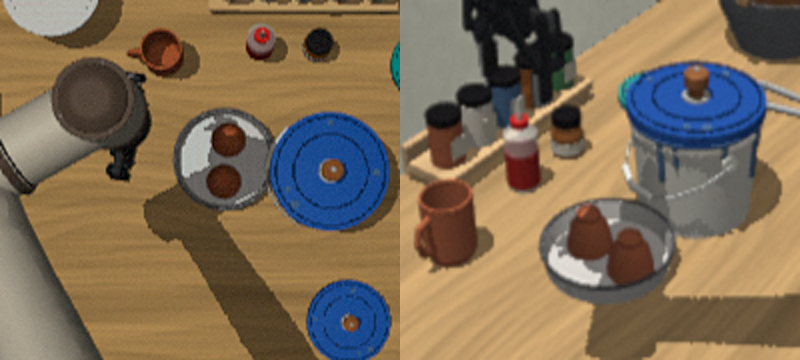

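The pan is at (575,22), 173 mm from the pail, with the bowls upright and everything else in place. I'll move over the knob.

drive_tool --moves '[[[0.03,0,0,0,0,0,0],[0.04,0,0,0,0,0,0],[0.04,0,0,0,0,0,0],[0.04,0,0,0,0,0,0],[0.04,0,0,0,0,0,0],[0.04,0,0,0,0,0,0],[0.04,0,0,0,0,0,0],[0.034,0,0,0,0,0,0]]]'

```text
clock: 11.28
position: [542.9, -150.3, 271.1]
ee_rot: [-0.649, 0.76, 0.002, -0.002]
contact_force: [0.8, 0.5, -0.7]
gripper_width: 85.3
```

drive_tool --moves '[[[0,0,0.02,0,0,0,0],[0,0,0.02,0,0,0,0],[0,0,0,0,0,0,0],[0,0,0,0,0,0,0],[0,0,0,0,0,0,0]]]'

```text
clock: 11.7
position: [545.2, -148.1, 233.3]
ee_rot: [-0.65, 0.76, 0.0, -0.001]
contact_force: [1.2, 0.9, 0.8]
gripper_width: 85.7
```

Run:
```python
from h import *
from scipy.spatial.transform import Rotation as R
s=read_state();r=R.from_quat(s["ee_rot"]);print(s["position"],s["contact_force"],r.as_matrix().round(4))
print("to target",r.inv().apply(np.array([546.2,-148.5,171])-s["position"]))
```

```text
[ 545.15525555 -148.06220968  233.29515325] [1.19940393 0.88953942 0.78619437] [[-1.546e-01 -9.880e-01 -1.100e-03]
 [-9.880e-01  1.546e-01 -7.000e-04]
 [ 9.000e-04  1.000e-03 -1.000e+00]]
to target [ 0.21629535 -1.16378583 62.2942059 ]
```

drive_tool --moves '[[[0,-0.001,0.014,0,0,0,0],[0,0,0.014,0,0,0,0],[0,0,0.012,0,0,0,0],[0,0,0.01,0,0,0,0],[0,0,0.006,0,0,0,0],[0,0,0.004,0,0,0,0],[0,0,0.002,0,0,0,0],[0,0,0,0,0,0,0]]]'

```text
clock: 12.37
position: [546.2, -148.3, 171.4]
ee_rot: [-0.65, 0.76, -0.0, -0.0]
contact_force: [-0.3, -0.4, 0.7]
gripper_width: 85.3
```

drive_tool --moves '[[[0,0,0,0,0,0,40],[0,0,0,0,0,0,80],[0,0,0,0,0,0,110],[0,0,0,0,0,0,130],[0,0,0,0,0,0,150],[0,0,0,0,0,0,180],[0,0,0,0,0,0,255],[0,0,0,0,0,0,255]]]'

```text
clock: 13.03
position: [545.3, -148.4, 171.9]
ee_rot: [-0.65, 0.76, 0.0, -0.001]
contact_force: [-3.9, 1.2, 5.7]
gripper_width: 32.6
```

drive_tool --moves '[[[0,0,0,0,0,0,255],[0,0,0,0,0,0,255],[0,0,0,0,0,0,255],[0,0,0,0,0,0,255]]]'

```text
clock: 13.37
position: [545.3, -148.4, 171.9]
ee_rot: [-0.65, 0.76, 0.0, -0.001]
contact_force: [-3.2, 1.0, 6.3]
gripper_width: 33.4
```

```bash
python3 m.py 8
```

```text
[(array([763., 135.]), np.int32(389))] [ 545.25942512 -148.41458905  171.86140242] [-3.1724991   1.79864139  5.2650248 ]
lid (array([ 536.35813937, -149.52084094]), np.float64(86.11586338442586))
```

View pics/c8.png

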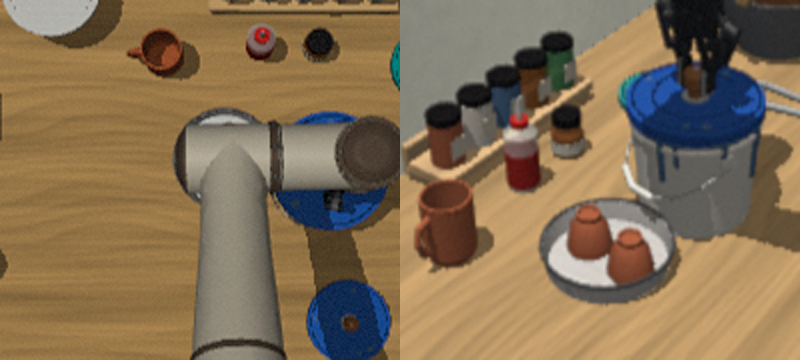

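The gripper has closed on the knob (33 mm) with the lid seated, and the pan and bowls are fine. I'll pull up slowly.

drive_tool --moves '[[[0,0,-0.001,0,0,0,255],[0,0,-0.001,0,0,0,255],[0,0,-0.001,0,0,0,255],[0,0,-0.001,0,0,0,255]]]'

```text
clock: 13.8
position: [545.0, -148.1, 173.8]
ee_rot: [-0.65, 0.76, 0.001, -0.001]
contact_force: [-0.8, 1.2, -5.6]
gripper_width: 32.7
```

drive_tool --moves '[[[0,0,-0.001,0,0,0,255],[0,0,-0.001,0,0,0,255],[0,0,-0.001,0,0,0,255],[0,0,0,0,0,0,255]]]'

```text
clock: 14.13
position: [544.6, -148.0, 175.7]
ee_rot: [-0.65, 0.76, 0.002, -0.001]
contact_force: [0.7, -0.0, -17.6]
gripper_width: 32.8
```

drive_tool --moves '[[[0,0,-0.001,0,0,0,255],[0,0,-0.001,0,0,0,255],[0,0,0,0,0,0,255]]]'

```text
clock: 14.38
position: [548.7, -148.9, 183.9]
ee_rot: [-0.65, 0.76, -0.003, 0.002]
contact_force: [0.5, 0.3, -1.7]
gripper_width: 33.0
```

It broke free at about 18 N and rose only about 10 mm. I'll settle and then raise it to height.

drive_tool --moves '[[[0,0,0,0,0,0,255],[0,0,0,0,0,0,255],[0,0,-0.002,0,0,0,255],[0,0,-0.003,0,0,0,255],[0,0,-0.003,0,0,0,255],[0,0,-0.003,0,0,0,255],[0,0,-0.002,0,0,0,255],[0,0,0,0,0,0,255]]]'

```text
clock: 15.05
position: [546.4, -148.4, 194.0]
ee_rot: [-0.65, 0.76, -0.001, 0.0]
contact_force: [0.7, 0.6, -2.3]
gripper_width: 33.0
```

drive_tool --moves '[[[0,0,0,0,0,0,255],[0,0,0,0,0,0,255],[0,0,0,0,0,0,255],[0,0,0,0,0,0,255],[0,0,0,0,0,0,255]]]'

```text
clock: 15.47
position: [545.9, -148.4, 193.1]
ee_rot: [-0.65, 0.76, 0.0, -0.0]
contact_force: [0.0, 0.2, -1.9]
gripper_width: 32.9
```

```bash
python3 m.py 9
python3 - <<'E'
from h import *
s=cv2.imread("pics/s9.png")
cv2.imwrite("pics/d9.png",cv2.resize(s[140:280,260:400],(560,560),interpolation=2))
# lid flange outline in side view: fit height by blue extremes, before and after
for n in(7,9):
    H=hsv(cv2.imread(f"pics/s{n}.png"));m=(abs(H[...,0]-109)<9)&(H[...,1]>130);c=blob(m,328,175)
    print(n,c.min(0),c.max(0),cv2.fitEllipse(cv2.convexHull(c)))
for z in(153,173,176,179):print(z,proj("side",[546.2,-148.5,z]))
E
```

```text
[(array([763., 134.]), np.int32(372))] [ 545.95846345 -148.40484346  193.21407248] [ 0.04696462 -1.44012373 -1.61272773]
lid (array([ 544.32086104, -152.24646439]), np.float64(92.39889861467117))
7 [319 155] [379 187] ((348.951171875, 170.61712646484375), (33.274452209472656, 62.67461013793945), 91.24751281738281)
9 [318 149] [379 181] ((348.8675231933594, 164.53579711914062), (33.318939208984375, 61.72418212890625), 90.81349182128906)
153 [349.23488848 167.72669318]
173 [349.34226654 162.07284456]
176 [349.35851895 161.21709542]
179 [349.37480976 160.35932444]
```

View pics/d9.png

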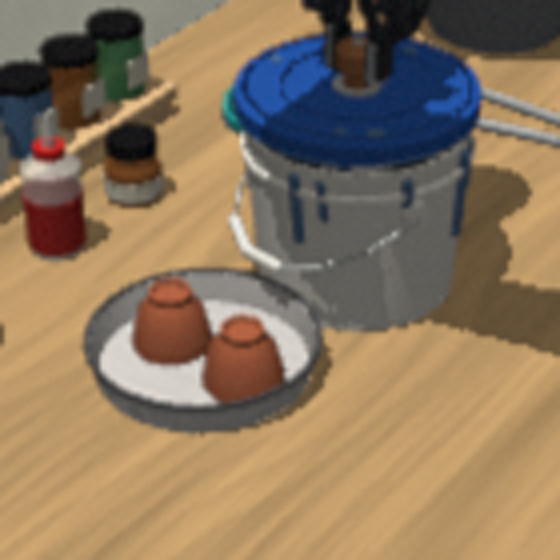

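The lid hangs level and centred, about 21.5 mm above the rim. The pan is against the pail and the bowls are upright. I'll raise 3 mm for margin, settle and check.

drive_tool --moves '[[[0,0,-0.001,0,0,0,255],[0,0,-0.001,0,0,0,255],[0,0,-0.001,0,0,0,255],[0,0,0,0,0,0,255],[0,0,0,0,0,0,255],[0,0,0,0,0,0,255],[0,0,0,0,0,0,255],[0,0,0,0,0,0,255]]]'

```text
clock: 16.23
position: [546.0, -148.4, 196.3]
ee_rot: [-0.65, 0.76, 0.0, -0.0]
contact_force: [0.2, -0.1, -2.2]
gripper_width: 32.9
```

Run:
```python
from h import *
s=get_image("side");H=hsv(s);m=(abs(H[...,0]-109)<9)&(H[...,1]>130);c=blob(m,328,172)
e=cv2.fitEllipse(cv2.convexHull(c));print(e,"lift",(170.617-e[0][1])/0.2827)
r=read_state();print(r["position"],r["joint_vel"].round(4),r["contact_force"],r["gripper_width"])
if 18<(170.617-e[0][1])/0.2827<32: print(job_done())
```

```text
((348.9021301269531, 163.63748168945312), (33.23461151123047, 61.94061279296875), 90.56858825683594) lift 24.688780723547453
[ 545.93127088 -148.4006811   196.25801344] [ 0.      0.0014 -0.0004 -0.      0.0014  0.0009] [ 0.11387173 -0.32685359 -2.31874902] 33.070491481453686
the job is handed in; nothing more can be done
None
```

I pushed the pan flat along the bench with both open fingers until it touched the pail. I then gripped the lid by its knob, pulled it free slowly and handed the job in with the lid held over the pail, at about 16 s on the robot's clock.

- **Pan:** the push force rose from about 5 N to 13 N at contact. After I backed off, the pan measured about 173 mm from the pail, and in the last side picture viewed both bowls were upright in it.
- **Lid:** it broke free at about 18 N and rose about 10 mm. The last checks showed it about 25 mm above the rim by the side image (TCP rise of about 24–25 mm agrees) and level. The arm was still and the wrist carried about 2.3 N, roughly the lid's weight.
- **Centring:** the TCP was within about 1 mm of the pail's measured axis. A fit of the lid from the top view was up to 4 mm off, because the arm partly hid the lid there.
- **Not measured directly:** the arm hid most of the pan in the top view after I gripped the knob, so I judged its final position from the side view only. I saw no other thing on the bench move in the pictures, but I measured only mug_a again after the pull (within about 1 mm of where it was).

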